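# Turn the sample carousel so the red-lidded jar faces front

## Task

Using the fingertips, gently push the brass finger posts at the rim of the revolving sample stand and turn it until the red-lidded jar is squarely at the front, lined up with the yellow arrow on the stand's foot, and leave it standing still there. Do not touch or lift any of the jars, do not spin the stand fast or push hard, and leave the things around it where they are.

Things in the scene. Friction and masses are not known exactly. Their poses are not given: they have to be found in the camera images.
- stand: fixed foot of the revolving stand: dark steel disc 170 mm across under the wooden disc, with a flat tab 34 mm wide, 8 mm high, reaching out to 190 mm from the centre and carrying a yellow arrow (top 11 mm above the counter) that shows the front, the customers' side. Origin: on the rotation axis, at counter height. Its x axis points along the arrow to the front, z up.
- carousel: dark wooden disc, 276 mm across, 18 mm thick, top 48 mm above the counter, turning endlessly both ways about its centre; light friction (0.12 N m, 1 N at a post) soon stops it when let go. At its rim stand six upright brass finger posts, at 30, 90, 150, 210, 270 and 330 degrees from its x axis. Origin: centre of its underside, 30 mm above the counter. Its x axis passes under the red-lidded jar.
- post_top (a point): top centre of the post at 30 degrees (anticlockwise from above). All six posts are alike: round, 12 mm thick, 30 mm tall, 125 mm from the centre of the disc, tops 78 mm above the counter, fixed to the disc.
- jar_red: closed glass jar with a bright red lid, 48 mm in diameter and 55 mm tall, standing loose on the disc with its axis 66 mm from the disc's centre (rim of the jar 90 mm from the centre, lid about 103 mm above the counter). Origin: centre of its underside. This is the marked jar; its angle about the stand is what counts.
- jar_wood: closed glass jar with a pale wood lid, 48 mm in diameter and 55 mm tall, standing loose on the disc with its axis 66 mm from the disc's centre (rim of the jar 90 mm from the centre, lid about 103 mm above the counter). Origin: centre of its underside. One of the three other jars, 90, 180 and 270 degrees from the red one in varying order.
- jar_black: closed glass jar with a black lid, 48 mm in diameter and 55 mm tall, standing loose on the disc with its axis 66 mm from the disc's centre (rim of the jar 90 mm from the centre, lid about 103 mm above the counter). Origin: centre of its underside. One of the three other jars, 90, 180 and 270 degrees from the red one in varying order.
- jar_white: closed glass jar with a white lid, 48 mm in diameter and 55 mm tall, standing loose on the disc with its axis 66 mm from the disc's centre (rim of the jar 90 mm from the centre, lid about 103 mm above the counter). Origin: centre of its underside. One of the three other jars, 90, 180 and 270 degrees from the red one in varying order.
- incense_box: small dark wooden box, 85 x 45 x 34 mm, loose on the counter beside the stand; origin: centre of its underside.
- coil_tin: round tan tin with a brass lid, 80 mm in diameter, 36 mm tall, loose beside the stand; origin: centre of its underside.
- vase: small blue ceramic vase, up to 54 mm in diameter, 95 mm tall, loose beside the stand; origin: centre of its underside.
Not all that is in view belongs to the job. What is shaped like the jar_white but blue or green is not meant.

How it is judged:
By the outcome, as a careful person would: the job done as asked, in the order asked, and still so for the second after the job is handed in, with the robot touching nothing.
It also fails if it takes over 64 s, if anything falls off the work surface, if the arm or the gripper's body presses on something with over 40 N, if the wrist force passes 120 N, or if a joint passes its speed limit or range.

## Robot

A 7-joint arm with a two-finger parallel gripper is mounted at the origin on the work surface. World frame = base frame: x ahead of the robot, y to its left, z up, the work surface at z = 0. Lengths are in mm, angles in rad, forces in N, time in s.
With the tool pointing down it reaches from about 425 to 950 mm from the base axis. Payload 4.7 kg.
Tool frame: the origin (TCP) lies midway between the tips of the shut fingers; the grasp point (between the pads) lies 19 mm behind it; z points along the fingers, y is the line along which they close (so a half turn about z gives the same grasp; the last joint's range is limited). The gripper opens to 87 mm and grips with 3 to 60 N. Pads are 19 mm wide; open, the fingers measure 117 mm over their backs; the gripper's body (75 mm by 190 mm) begins 51 mm behind the grasp point.
Start: joints at [1.173, 0.469, -0.049, 1.532, 0.024, 1.141, -0.082], TCP at [243.382, -629.614, 222.573] pointing down, gripper open.
Joint ranges: [-2.59, 2.59], [-0.33, 1.99], [-1.39, 1.29], [0.1, 2.45], [-1.04, 4.18], [0.21, 1.99], [-2.66, 2.66]. Speed limits (rad/s): [2.57, 2.57, 3.14, 3.14, 3.14, 3.14, 3.14].

## Interface

Orientations are given as a 3x3 rotation matrix whose columns are the frame's x, y, z axes.
In Python, from bench import arm gives the robot as it stands. Calls block until the motion is done:
- arm.move_ptp(position, orientation): joint-space move of the TCP to a pose.
- arm.move_straight(position, rot=None, max_speed=150): straight line of the TCP; rot=None keeps the orientation; max_speed is the mean speed in mm/s.
- arm.movej(angles): joint-space move.
- arm.gripper_open() and arm.grasp(effort=None): open the fingers fully, or close them until they stop; effort is the grip in N (None keeps the last).
- arm.hold(seconds).
- arm.inverse_kinematics(position, orientation): joint angles nearest the present ones, or None.
- arm.read_state(): the state.
- arm.camera(name): name is "scene" or "side" or "wrist"; returns the picture (480x640x3 uint8, red, green, blue); there is no depth.
- arm.camera_model(name): a dict with "K" (3x3 intrinsics, pixels), "R" (3x3) and "t" (3): a world point X has camera coordinates R X + t. Camera axes: x right, y down, z forward; pixel columns grow to the right and rows downward; lengths in mm; the calibration is good to about 2 mm. A picture is of the moment at which its call begins: read the wrist's pose just before it. camera_model takes no time and is no camera call; for the wrist camera it gives the pose at the moment of the call.
A pose or a line that the arm cannot do raises arm.MotionError and nothing moves.
- arm.job_done(): hands the job in; it is judged then, once.
Trained networks look in the newest picture that a camera, given by its name, has taken for a name from the list of things; names that differ only in an ending like _2 or _b are one class to them, and where a whole thing is asked for, a point or a joint stands for the part that bears it (a point fixed in the world has none). Each returns a list of dicts, best first, with "confidence" (0 to 1); they miss things now and then, are a little off and sometimes report something else, mostly with a low value. They report only what shows in the picture. A call takes as long as a camera call. They do not tell look-alikes from the thing itself.
- arm.boxes_of(label, camera): "position" ([column, row] in pixels, amid what is visible of it).
The state is a dict: "time_s": time; "joint_positions": joint angles; "qvel": joint speeds; "tau": joint torques, N m; "ee_pos": TCP position; "orientation": TCP orientation; "contact_force": force on the tool from outside, world axes, zero at the start; "torque": the same for the moment, N m; "gripper_width": finger opening in mm; "grip_force": force on a finger pad.
Only numpy, scipy, OpenCV 4.12 (cv2) and the standard library are available. Lean on these libraries where they do the work, as an engineer would, in place of code of your own. Each camera call takes 0.05 s, during which the arm holds its last target. There are 200 camera calls.

## Working session

There is one attempt and no reset: what is moved stays moved. The work goes in short steps, each a Python script; the robot and the scene stay as the last script left them, time stands still between calls to the robot, and variables do not carry over. Pictures are saved under pics/ and viewed, at most 10 in all, crops included, and the job is handed in when it is done.

```bash
mkdir -p pics; ls
python3 - <<'E'
from bench import arm
import cv2,numpy as np
ims=[]
for c in ("scene","side"):
    im=arm.camera(c); cv2.imwrite(f"pics/{c}0.png",im[:,:,::-1])
    m=arm.camera_model(c); print(c,np.round(m["K"],1).tolist(),np.round(-m["R"].T@m["t"]).tolist(),np.round(m["R"][2],2))
    for l in ("stand","carousel","post_top","jar_red","jar_wood","jar_black","jar_white","incense_box","coil_tin","vase"):
        print(l,[(np.round(d["position"]).astype(int).tolist(),round(d["confidence"],2)) for d in arm.boxes_of(l,c)][:6])
s=arm.read_state(); print(s["time_s"],s["orientation"])
E
```

```text
pics
scene [[484.2, 0.0, 311.4], [0.0, 484.2, 237.4], [0.0, 0.0, 1.0]] [1185.0, 326.0, 857.0] [-0.54 -0.29 -0.79]
stand [([256, 250], 0.61)]
carousel [([306, 214], 0.88)]
post_top [([303, 208], 0.67)]
jar_red [([322, 174], 0.76)]
jar_wood [([282, 178], 0.62)]
jar_black [([285, 207], 0.93)]
jar_white [([422, 217], 0.96), ([250, 314], 0.71), ([293, 321], 0.59), ([443, 281], 0.58), ([330, 208], 0.56)]
incense_box [([362, 292], 0.79)]
coil_tin [([234, 150], 0.61)]
vase [([405, 250], 0.67)]
side [[463.0, 0.0, 321.1], [0.0, 463.0, 243.2], [0.0, 0.0, 1.0]] [471.0, 707.0, 841.0] [ 0.15 -0.65 -0.75]
stand [([299, 219], 0.64)]
carousel [([363, 244], 0.71)]
post_top [([369, 243], 0.8)]
jar_red [([390, 231], 0.77)]
jar_wood [([372, 207], 0.72)]
jar_black [([336, 215], 0.7)]
jar_white [([240, 229], 0.93), ([396, 338], 0.75), ([310, 370], 0.72), ([352, 245], 0.66), ([238, 257], 0.62), ([299, 221], 0.59)]
incense_box [([278, 303], 0.59)]
coil_tin [([406, 177], 0.71)]
vase [([333, 323], 0.74)]
1.1 [[ 9.32737719e-01  3.60555602e-01  7.27610143e-05]
 [ 3.60555607e-01 -9.32737716e-01 -8.26972156e-05]
 [ 3.80499980e-05  1.03369204e-04 -9.99999994e-01]]
```

View pics/scene0.png

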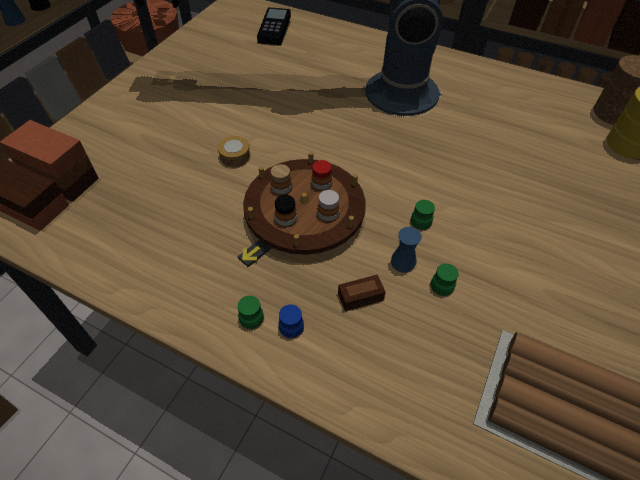

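View pics/side0.png

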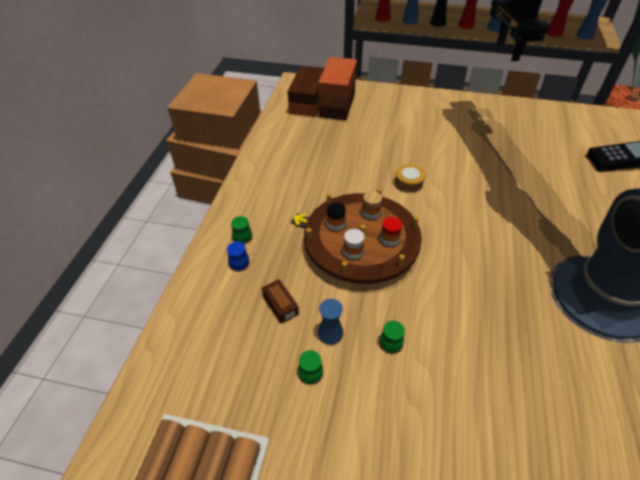

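Scene shot: the stand is at about (304,205), with the red lid at (322,170), wood at (281,175), black at (285,205) and white at (329,200). The yellow arrow is at (252,254), so red is roughly opposite it. The tin at (234,150), box at (362,292) and vase at (405,250) are nearby. The green and blue jars on the counter, at (250,312), (291,321), (423,214) and (445,279), are look-alikes. The only red lid is the one on the stand.

```bash
cat > h.py <<'E'
from bench import arm
import cv2,numpy as np
def ray(m,uv):
    d=np.linalg.inv(m["K"])@[uv[0],uv[1],1.]; return -m["R"].T@m["t"], m["R"].T@d
def onz(m,uv,z):
    c,d=ray(m,uv); return c+d*(z-c[2])/d[2]
def tri(ms,uvs):
    A=np.zeros((3,3));b=np.zeros(3)
    for m,uv in zip(ms,uvs):
        c,d=ray(m,uv); d=d/np.linalg.norm(d); P=np.eye(3)-np.outer(d,d); A+=P;b+=P@c
    return np.linalg.solve(A,b)
def proj(m,X):
    p=m["K"]@(m["R"]@np.asarray(X,float)+m["t"]); return p[:2]/p[2]
def blobs(im,lo,hi,amin=8):
    hsv=cv2.cvtColor(im,cv2.COLOR_RGB2HSV); k=cv2.inRange(hsv,np.array(lo),np.array(hi))
    n,_,st,ce=cv2.connectedComponentsWithStats(k)
    return [(np.round(ce[i],1).tolist(),int(st[i,4])) for i in range(1,n) if st[i,4]>=amin]
E
python3 - <<'E'
from h import *
ms=[arm.camera_model(c) for c in("scene","side")]
ims=[cv2.imread(f"pics/{c}0.png")[:,:,::-1].copy() for c in("scene","side")]
R=[];Y=[]
for im,n in zip(ims,"ab"):
    r=[b for b in blobs(im,(0,200,120),(5,255,255)) if 250<b[0][0]<450 and 120<b[0][1]<270]
    y=[b for b in blobs(im,(24,150,110),(34,255,255)) if 220<b[0][0]<450 and 120<b[0][1]<300]
    print(r,y); R.append(max(r,key=lambda b:b[1])[0]);Y.append(max(y,key=lambda b:b[1])[0])
print("red",tri(ms,R).round(1),"arrow",tri(ms,Y).round(1))
for l,a,b in [("white",(329,198),(354,238)),("black",(285,203),(336,211)),("wood",(281,172),(372,200)),("knob",(304,197),(363,227)),("tin",(234,147),(410,175)),("vasetop",(409,236),(331,309)),("box",(362,287),(280,297))]:
    print(l,tri(ms,(a,b)).round(1))
w=arm.camera_model("wrist");s=arm.read_state()
print("wrist",(-w["R"].T@w["t"]).round(1),w["R"].round(3).tolist(),s["ee_pos"],w["K"].round(1).tolist())
E
```

```text
[([321.5, 166.3], 176)] [([249.2, 254.0], 122)]
[([392.1, 223.6], 223)] [([299.6, 218.5], 108)]
red [477.5 -20.5 100.7] arrow [706.9 -77.5  12. ]
white [552.9  35.6  97. ]
black [607.4 -40.4  95.3]
wood [532.  -93.1  96.3]
knob [543.2 -31.6  61. ]
tin [ 452.2 -279.6   31.3]
vasetop [565.6 220.8  90.2]
box [684.3 175.8  32.3]
wrist [ 308.1 -603.9  385.2] [[0.361, -0.933, -0.0], [-0.902, -0.349, 0.256], [-0.239, -0.092, -0.967]] [ 243.38717917 -629.61495838  222.59893332] [[427.4, 0.0, 323.5], [0.0, 427.4, 240.9], [0.0, 0.0, 1.0]]
```

```bash
cat >> h.py <<'E'
C0=np.array([542.5,-30.]); F0=np.radians(-16)
def tool(yaw):  # x axis at yaw, pointing down
    c,s=np.cos(yaw),np.sin(yaw); return np.array([[c,s,0],[s,-c,0],[0,0,-1.]])
def look(name):
    s=arm.read_state(); m=arm.camera_model("wrist"); im=arm.camera("wrist")
    cv2.imwrite(f"pics/{name}.png",im[:,:,::-1]); np.savez(f"pics/{name}.npz",**m); return m,im
def above():
    y=F0+np.pi/2; p=C0-70*np.array([np.cos(y),np.sin(y)])
    arm.move_ptp([*p,300],tool(y))
E
python3 - <<'E'
from h import *
arm.grasp(10)
above(); m,im=look("w0")
r=[b for b in blobs(im,(0,200,100),(6,255,255),30)]
y=[b for b in blobs(im,(25,180,110),(34,255,255),60)]
print("red",[(b,onz(m,b[0],103).round(1).tolist()) for b in r]); print("yel",[(b,onz(m,b[0],11).round(1).tolist()) for b in y])
for l in("post_top","jar_red","jar_white","jar_black","jar_wood","carousel"): print(l,[(np.round(d["position"],1).tolist(),round(d["confidence"],2)) for d in arm.boxes_of(l,"wrist")])
s=arm.read_state();print(s["time_s"],s["joint_positions"],s["gripper_width"])
E
```

```text
red [(([245.9, 135.8], 2194), [479.4, -19.9, 103.0])]
yel [(([492.7, 127.0], 749), [707.9, -78.7, 11.0])]
post_top [([323.4, 121.8], 0.95), ([316.7, 40.7], 0.33)]
jar_red [([253.1, 134.2], 0.62), ([324.9, 117.7], 0.54)]
jar_white [([316.6, 41.5], 0.97), ([605.9, 12.6], 0.65)]
jar_black [([403.7, 115.4], 0.63)]
jar_wood [([333.4, 199.5], 0.93)]
carousel [([322.7, 118.6], 0.91)]
5.15 [ 0.59571989  0.22124974 -0.58083532  1.74165089  0.12872435  1.21687217
 -0.2983898 ] 0.38524724886266076
```

View pics/w0.png

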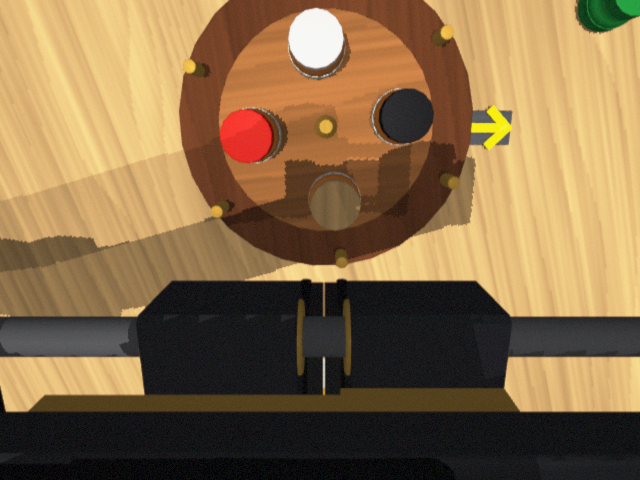

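The red lid at (246,136) is the only red one. Going round, white is at (316,40), black at (406,116) and wood at (334,200). The arrow at (493,127) points right, posts show at (190,66), (448,32), (453,182), (217,211) and (342,260), and the knob is at (326,126). Next I fit the centre and angles and check the push arc.

```bash
cat > fit.py <<'E'
from h import *
from scipy.optimize import least_squares
def fit(lids,posts,yel,m,a0):
    # lids: {offset_deg: xy}, posts: xy list ; unknown cx,cy,angle
    P=[onz(m,p,78)[:2] for p in posts]; L={k:onz(m,p,103)[:2] for k,p in lids.items()}
    def res(q):
        c=q[:2];r=[]
        for k,x in L.items(): t=q[2]+np.radians(k); r+=list(x-c-66*np.array([np.cos(t),np.sin(t)]))
        for x in P:
            t=np.arctan2(*(x-c)[::-1])-q[2]; k=np.round((t-np.pi/6)/(np.pi/3))*np.pi/3+np.pi/6+q[2]
            r+=list(x-c-125*np.array([np.cos(k),np.sin(k)]))
        return r
    s=least_squares(res,[*C0,a0],loss="soft_l1"); c=s.x[:2]
    f=np.arctan2(*(onz(m,yel,11)[:2]-c)[::-1])
    print("c",c.round(1),"carousel",np.degrees(s.x[2]).round(2),"front",np.degrees(f).round(2),"res",np.round(res(s.x),1).tolist())
    return c,s.x[2],f
E
python3 - <<'E'
from fit import *
m=dict(np.load("pics/w0.npz"))
c,a,f=fit({0:(245.9,135.8),180:(406,116),90:(334.5,202),-90:(316,39)},[(189.5,66),(448,32),(454,182),(217,212),(342,259)],(492.7,127),m,np.radians(171))
print("knob(z~62)",onz(m,(326,126),62).round(1), "red dir",np.degrees(np.arctan2(*(onz(m,(245.9,135.8),103)[:2]-c)[::-1])))
# IK along arc
q0=arm.read_state()["joint_positions"]
for off in (0,180):
    for t in range(-125,100,15):
        th=np.radians(t); p=c+131*np.array([np.cos(th),np.sin(th)])
        q=arm.inverse_kinematics([*p,60],tool(th+np.radians(off)))
        print(off,t,None if q is None else np.round(q,2).tolist())
E
```

```text
c [544.6 -30.5] carousel 170.91 front -16.43 res [-0.0, 0.2, -1.2, -0.2, -0.1, 3.1, -0.1, -0.8, 0.3, -0.3, 0.3, -0.8, -0.2, 0.2, 0.0, -0.7, 0.7, 3.1]
knob(z~62) [544.6 -30.6  62. ] red dir 170.7489415524252
0 -125 [0.92, 0.57, -0.92, 2.08, 0.64, 0.8, 2.14]
0 -110 [0.95, 0.64, -0.98, 2.0, 0.7, 0.88, 2.37]
0 -95 [-0.2, 0.53, 0.55, 1.99, -0.4, 0.74, -2.63]
0 -80 [-0.53, 0.81, 1.11, 1.93, -0.88, 0.99, -1.97]
0 -65 [0.24, 0.56, -0.09, 1.81, 0.07, 0.78, -2.59]
0 -50 [0.23, 0.59, -0.13, 1.75, 0.1, 0.81, -2.39]
0 -35 [0.22, 0.62, -0.18, 1.7, 0.14, 0.84, -2.2]
0 -20 [0.21, 0.64, -0.24, 1.67, 0.18, 0.86, -2.02]
0 -5 [0.2, 0.65, -0.3, 1.65, 0.23, 0.87, -1.85]
0 10 [0.19, 0.66, -0.35, 1.66, 0.27, 0.88, -1.67]
0 25 [0.18, 0.65, -0.4, 1.68, 0.31, 0.87, -1.49]
0 40 [0.17, 0.64, -0.46, 1.72, 0.35, 0.86, -1.31]
0 55 [0.18, 0.62, -0.52, 1.78, 0.39, 0.85, -1.13]
0 70 [0.18, 0.59, -0.55, 1.84, 0.41, 0.82, -0.93]
0 85 [0.19, 0.56, -0.58, 1.92, 0.42, 0.79, -0.72]
180 -125 [0.56, 0.43, -0.44, 2.1, 0.29, 0.67, -0.69]
180 -110 [0.58, 0.47, -0.46, 2.02, 0.31, 0.71, -0.42]
180 -95 [0.59, 0.52, -0.48, 1.94, 0.34, 0.76, -0.18]
180 -80 [0.58, 0.57, -0.51, 1.86, 0.38, 0.8, 0.04]
180 -65 [0.57, 0.62, -0.55, 1.79, 0.42, 0.85, 0.26]
180 -50 [0.55, 0.66, -0.59, 1.73, 0.46, 0.89, 0.46]
180 -35 [0.54, 0.71, -0.65, 1.68, 0.51, 0.93, 0.65]
180 -20 [0.52, 0.74, -0.72, 1.65, 0.57, 0.97, 0.83]
180 -5 [0.5, 0.77, -0.77, 1.64, 0.62, 1.0, 1.01]
180 10 [0.48, 0.79, -0.83, 1.64, 0.66, 1.02, 1.18]
180 25 [0.47, 0.79, -0.88, 1.66, 0.7, 1.02, 1.36]
180 40 [0.46, 0.79, -0.93, 1.71, 0.73, 1.02, 1.54]
180 55 [0.46, 0.79, -0.98, 1.76, 0.76, 1.02, 1.72]
180 70 [0.48, 0.78, -1.03, 1.83, 0.79, 1.01, 1.91]
180 85 [0.55, 0.83, -1.18, 1.9, 0.9, 1.07, 2.04]
```

```bash
cat >> h.py <<'E'
C=np.array([544.6,-30.5]); F=np.radians(-16.43)
def arcpose(deg,z=60,r=130):
    t=np.radians(deg); return [*(C+r*np.array([np.cos(t),np.sin(t)])),z],tool(t+np.pi)
def arc(a,b,speed=30,step=15):
    n=max(1,int(np.ceil(abs(b-a)/step)))
    for d in np.linspace(a,b,n+1)[1:]:
        p,R=arcpose(d); arm.move_straight(p,R,speed)
        s=arm.read_state(); f=s["contact_force"]; print(round(d,1),round(s["time_s"],2),np.round(f,1).tolist())
        if np.linalg.norm(f)>12: print("STOP: force"); break
E
python3 - <<'E'
from h import *
p,R=arcpose(-124,170); arm.move_ptp(p,R)
p,R=arcpose(-124); arm.move_straight(p,R,100); s=arm.read_state(); print(s["time_s"],s["ee_pos"],s["contact_force"])
arc(-124,-94)
im=arm.camera("side"); cv2.imwrite("pics/s1.png",cv2.resize(im[140:320,240:480],(720,540),interpolation=cv2.INTER_CUBIC)[:,:,::-1])
E
```

```text
7.0333 [ 472.45721551 -138.3667368    60.56163311] [-0.9261801  -0.1214325   1.22997469]
-109.0 8.32 [-0.5, 0.3, -1.0]
-94.0 9.6 [-0.3, 0.7, -1.7]
```

View pics/s1.png

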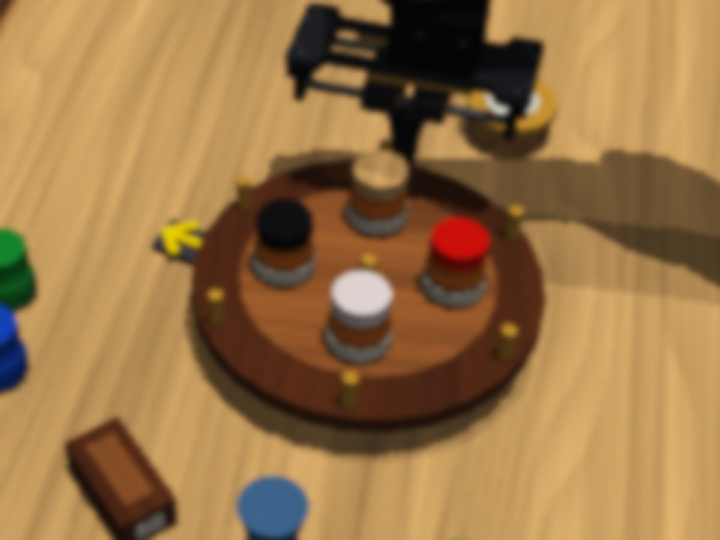

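The shut fingers sit behind the rear post at about (395,140), and the disc has turned a few degrees with the jars untouched. Contact force is about 1 N, so I carry on along the arc to about 6° short.

Run:
```python
from h import *
arc(-94,58)
p,R=arcpose(50); arm.move_straight(p,R,60); p[2]=170; arm.move_straight(p,R,150)
above(); m,im=look("w1")
print("red",blobs(im,(0,200,100),(6,255,255),30),"yel",blobs(im,(25,180,110),(34,255,255),60))
print(arm.read_state()["time_s"])
```

```text
-80.2 10.84 [-0.3, 0.4, 0.1]
-66.4 12.03 [0.7, 0.6, 0.8]
-52.5 13.22 [0.4, -0.6, 0.3]
-38.7 14.42 [0.2, 0.2, -0.2]
-24.9 15.61 [-0.4, -0.3, 0.2]
-11.1 16.8 [-0.4, -0.2, -0.6]
2.7 17.99 [-0.5, -0.7, -0.8]
16.5 19.18 [-0.0, 0.4, -0.3]
30.4 20.38 [0.6, -0.2, 0.5]
44.2 21.57 [0.3, 0.6, 0.5]
58.0 22.76 [0.9, 0.2, -0.7]
red [([405.6, 140.6], 2202)] yel [([493.5, 130.0], 748)]
25.9
```

View pics/w1.png

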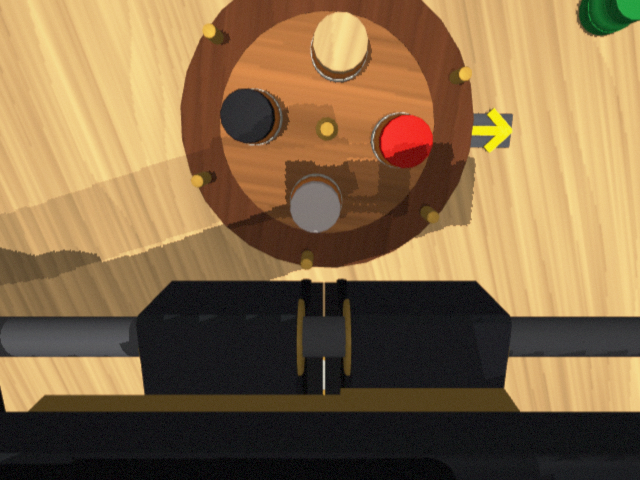

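Red is now at (406,141), a few degrees short of the arrow at (493,130). Black is at (248,116), wood at (341,43) and white at (316,204), with posts at (209,31), (465,74), (433,216), (196,181) and (307,262).

Run:
```python
from fit import *
m=dict(np.load("pics/w1.npz"))
c,a,f=fit({0:(405.6,140.6),180:(248,116.5),90:(341,43),-90:(316,206)},[(208.5,31),(465,73),(433,216),(196.5,181.5),(307,261)],(493.5,130),m,np.radians(336))
need=np.degrees(f-a)%360; print("need",need)
for nm,aa in(("w0",None),):pass
print("red dir",np.degrees(np.arctan2(*(onz(m,(405.6,140.6),103)[:2]-c)[::-1])),"knob",onz(m,(327,129),62))
```

```text
c [544.5 -30.4] carousel 335.55 front -16.48 res [-1.1, 0.4, 1.1, -0.9, 0.3, -1.5, 0.8, 1.2, -0.1, -0.4, -0.5, -0.6, -0.5, 0.5, -0.7, -0.2, 0.8, 2.8]
need 7.9786974581527375
red dir -24.49004252590348 knob [544.43943083 -31.02909339  62.        ]
```

Run:
```python
from fit import *
p,R=arcpose(50,170); arm.move_ptp(p,R); p,R=arcpose(50); arm.move_straight(p,R,100)
arc(50,66,25,8)
p,R=arcpose(58); arm.move_straight(p,R,60); p[2]=170; arm.move_straight(p,R,150)
above(); m,im=look("w2")
r=blobs(im,(0,200,100),(6,255,255),30);y=blobs(im,(25,180,110),(34,255,255),60);print(r,y,arm.read_state()["time_s"])
d=lambda p,z:np.degrees(np.arctan2(*(onz(m,p,z)[:2]-C)[::-1]))
print("red dir",d(r[0][0],103),"front",d(y[0][0],11))
```

```text
58.0 29.78 [0.8, 0.2, 0.1]
66.0 30.66 [0.2, -0.5, -1.0]
[([407.1, 129.1], 2275)] [([493.7, 130.0], 736)] 33.875
red dir -16.384531095071054 front -16.463897686468965
```

View pics/w2.png

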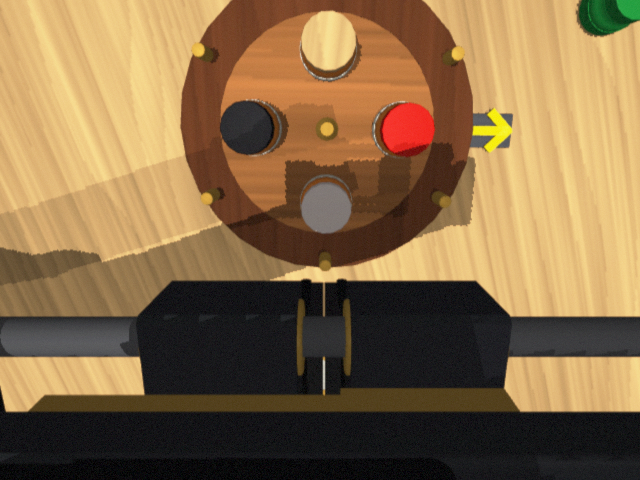

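The red lid at (407,129), the knob at (327,129) and the arrow at (494,130) are in line to within about 0.1°. The jars are upright and the arm is clear at z = 300, so I hand in.

Run:
```python
from bench import arm
print(arm.job_done())
```

```text
the job is handed in; nothing more can be done
None
```

The stand was turned with gentle fingertip pushes on one post until the red-lidded jar lined up with the yellow arrow to about 0.1° in the last wrist-camera picture, no jar was touched, and the job was handed in at about 34 s.

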